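# Sort the mixed-up lasts back to the soles of their size

### The arm

A 6-joint arm with a two-finger parallel gripper is mounted at the origin on the work surface. World frame = base frame: x ahead of the robot, y to its left, z up, the work surface at z = 0. Lengths are in m, angles in degrees, forces in N, time in s.
With the tool pointing down it reaches from about 0.4 to 0.825 m from the base axis. Payload 7 kg.
Tool frame: the origin (TCP) lies at the very end of the fingers, on their centre line; the grasp point (between the pads) lies 19 mm behind it; z points along the fingers, y is the line along which they close (so a half turn about z gives the same grasp; the last joint's range is limited). The gripper opens to 88 mm and grips with 3 to 60 N. Pads are 19 mm wide; open, the fingers measure 130 mm over their backs; the gripper's body (78 mm by 193 mm) begins 47 mm behind the grasp point.
Start: joints at [82.569, 20.546, 0.682, 0, -70.136, -16.507], TCP at [0.274, 0.617, 0.227] pointing down, gripper open.
Joint ranges: [-176.03, 176.03], [-82.01, 121.73], [-58.28, 71.71], [-173.87, 95.51], [-174.79, -0.11], [-173.66, 173.66]. Speed limits (degrees/s): [136.94, 136.94, 172.46, 180, 180, 180].

### API

Orientations are given as [roll, pitch, yaw] about the fixed x, y, z axes, in that order (R = Rz(yaw) Ry(pitch) Rx(roll)).
In Python, from plant import r gives the robot as it stands. The module is installed in compiled form; this text tells all that it offers.
- The arm moves only by the tool jog_arm, never from a script. Its arguments are lists of equal length, an entry for each row: "travel": the shift along the tool's x, y, z each as a share of 50 cm, from -1 to 1, a list of three; "dr": the turn, a rotation vector about the tool's x, y, z each as a share of 360 degrees, from -1 to 1, a list of three; "claw": the opening, from 0 (shut) to 1 (fully open). A call has exactly 10 rows; each row is the pose to reach, as a shift and turn from the pose commanded when the call began, along the tool's axes at that moment, turning the shorter way round; what a row does not reach only later rows make up. A row lasts 1/8 s, in which the tool goes at most 62.5 mm and 10.7 degrees, less where a joint would pass 70% of its speed; a pose out of reach is approached as far as the arm can. A call with a number of a shift or a turn outside -1 to 1 is refused whole. A call with a gripper value outside its range is refused whole. The fingers move at their own pace and stop on an object; "newtons" is the grip in N (left out, the last holds). Time passes only in rows, so rows that repeat a pose let the fingers close, or fill a call up. It gives the time, the measured TCP pose, the force, the opening and the grip force at its end, in the units of the state.
- r.get_state(): the state, without advancing time (a new reading comes with each control period).
- r.capture(name): name is "scene" or "top" or "wrist"; returns a dict with "pixels" (420x560x3 uint8, red, green, blue), "range_z" (420x560 float32, m along the optical axis (not along the pixel's ray), 0 where there is no reading), "fx", "fy", "cx", "cy" (pixels), "position" and "attitude" of the camera in the world; the wrist camera has in their place "hand_eye" (4x4, takes a point from camera to tool coordinates, whose origin is the TCP and whose axes are the flange's). Camera axes: x right, y up, looking along -z (the intrinsics and any distortion apply to the point x, -y, -z); pixel columns grow to the right and rows downward; lengths in m; the calibration is good to about 2 mm. The wrist camera is an equidistant fisheye: a pixel r from the principal point sees the ray r / f radians off the axis. A picture is of the moment at which its call begins: read the wrist's pose just before it.
- r.close_job(): hands the job in; it is judged then, once.
Trained networks look in the newest picture that a camera, given by its name, has taken for a name from the list of things; names that differ only in an ending like _2 or _b are one class to them, and where a whole thing is asked for, a point or a joint stands for the part that bears it (a point fixed in the world has none). Each returns a list of dicts, best first, with "conf" (0 to 1); they miss things now and then, are a little off and sometimes report something else, mostly with a low value. They report only what shows in the picture. A call takes as long as a camera call. They do not tell look-alikes from the thing itself.
- r.boxes_of(name, camera): "extent" ([left, top, right, bottom] in pixels, round what is visible of it).
- r.regions_of(name, camera): "pixels" (420x560 bool, what is visible of it) and "extent" ([left, top, right, bottom] in pixels, round what is visible of it).
- r.tip_of(name, camera): "at" ([column, row] in pixels: a listed point, or the origin of a listed thing).
The state is a dict: "time_s": time; "joints": joint angles; "qd": joint speeds; "joint_torque": joint torques, N m; "tcp_pos": TCP position; "eef_rot": TCP orientation; "contact_force": force on the tool from outside, world axes, zero at the start; "moment": the same for the moment, N m; "gripper_width": finger opening in m; "gripper_force": force on a finger pad.
Only numpy, scipy, OpenCV 4.12 (cv2) and the standard library are available. Lean on these libraries where they do the work, as an engineer would, in place of code of your own. Each camera call takes 0.05 s, during which the arm holds its last target. There are 200 camera calls.

### The job

The three shoe lasts have been put back in the wrong work trays: stand each last in the tray that holds the soles of its own size, flat on the floor in the middle of the free half, lying lengthways beside the soles with its toe the same way as theirs. Only one last fits in a tray; the empty white cutting board is there to park one on while you change them over. Set the lasts down without dropping or tipping them, and leave the hammer, the thread spool and the cement can where they are.

Things in the scene. Friction and masses are not known exactly. Their poses are not given: they have to be found in the camera images.
- last_small_grip (a point): The small last: a loose wooden shoe last (right foot form) 120 mm long, 48 mm wide at the ball and 58 mm high at the ankle block, standing on its flat sole. This point is where to grip it: in the middle of the ankle block, 44 mm above its underside and 14 mm below its top, 72 mm behind the toe tip and 48 mm ahead of the heel, near its centre of mass. +x points to the toe, z up; the block's flat sides face +y and -y and are about 26 mm apart here. Mass 0.08 to 0.4 kg.
- last_medium_grip (a point): The medium last: a loose wooden shoe last (right foot form) 146 mm long, 56 mm wide at the ball and 66 mm high at the ankle block, standing on its flat sole. This point is where to grip it: in the middle of the ankle block, 48 mm above its underside and 18 mm below its top, 88 mm behind the toe tip and 58 mm ahead of the heel, near its centre of mass. +x points to the toe, z up; the block's flat sides face +y and -y and are about 30 mm apart here. Mass 0.08 to 0.4 kg.
- last_large_grip (a point): The large last: a loose wooden shoe last (right foot form) 172 mm long, 64 mm wide at the ball and 74 mm high at the ankle block, standing on its flat sole. This point is where to grip it: in the middle of the ankle block, 52 mm above its underside and 22 mm below its top, 103 mm behind the toe tip and 69 mm ahead of the heel, near its centre of mass. +x points to the toe, z up; the block's flat sides face +y and -y and are about 34 mm apart here. Mass 0.08 to 0.4 kg.
- tray_small: The work tray of the small size: a fixed shallow plywood tray 215 mm (x) by 170 mm (y), rim 22 mm high and 6 mm thick, floor 6 mm above its underside. A stacked pair of small soles (132 mm long, 56 mm wide, 14 mm high, toes to +x) lies along its left (+y) half, centred at y = +41 mm, and stays there; its right (-y) half is the place for a last. Origin: centre of the tray's underside, z up; the middle of the last's place is at x = 0, y = -37 mm, floor height z = 6 mm.
- tray_medium: The work tray of the medium size: a fixed shallow plywood tray 215 mm (x) by 170 mm (y), rim 22 mm high and 6 mm thick, floor 6 mm above its underside. A stacked pair of medium soles (158 mm long, 64 mm wide, 14 mm high, toes to +x) lies along its left (+y) half, centred at y = +41 mm, and stays there; its right (-y) half is the place for a last. Origin: centre of the tray's underside, z up; the middle of the last's place is at x = 0, y = -37 mm, floor height z = 6 mm.
- tray_large: The work tray of the large size: a fixed shallow plywood tray 215 mm (x) by 170 mm (y), rim 22 mm high and 6 mm thick, floor 6 mm above its underside. A stacked pair of large soles (184 mm long, 72 mm wide, 14 mm high, toes to +x) lies along its left (+y) half, centred at y = +41 mm, and stays there; its right (-y) half is the place for a last. Origin: centre of the tray's underside, z up; the middle of the last's place is at x = 0, y = -37 mm, floor height z = 6 mm.
- board: The free spot: a fixed white cutting board 215 mm (x) by 165 mm (y), 12 mm thick, empty at the start. Origin: centre of its underside.
- spool_mid (a point): A bystander: white thread spool standing on the bench, 40 mm in diameter, 44 mm high; this point is its middle.
- hammer_mid (a point): A bystander: shoemaker's hammer lying on the bench, 245 mm long, 34 mm high; this point is the middle of its length, 17 mm up. Its head lies to +x.
- cement_mid (a point): A bystander: closed steel cement can standing on the bench, 76 mm in diameter, 75 mm high; this point is its middle.
Mind the look-alikes: they are no part of the job. Leave any blue or red look-alike of the part that bears last_large_grip alone. Leave any yellow look-alike of the part that bears last_small_grip alone.

How it is judged:
By the outcome, as a careful person would: the job done as asked, in the order asked, and still so for the second after the job is handed in, with the robot touching nothing.
It also fails if it takes over 120 s, if anything falls off the work surface, if the arm or the gripper's body presses on something with over 40 N, if the wrist force passes 120 N, or if a joint passes its speed limit or range.

## Working session

There is one attempt and no reset: what is moved stays moved. The work goes in short steps, Python scripts to look and compute and a tool call to move; the robot and the scene stay as the last step left them, time stands still between calls to the robot, and variables do not carry over. Pictures are saved under pics/ and viewed, at most 14 in all, crops included, and the job is handed in when it is done.

Besides the shell and the picture viewer there is one more tool, called after "Request:" as a command line: name --argument value ..., lists and objects as JSON in quotes. jog_arm: Moves the arm, as the interface text tells. Its arguments: {"type":"object","properties":{"travel":{"type":"array"},"dr":{"type":"array"},"claw":{"type":"array"},"newtons":{"type":"number"}},"required":["travel","dr","claw"]}

```bash
mkdir -p pics; cat > h.py <<'E'
import numpy as np, cv2
from plant import r
from scipy.spatial.transform import Rotation as R
def cap(n):
    c=r.capture(n); return c
def att(c):
    a=np.array(c["attitude"],float)
    return a if a.shape==(3,3) else R.from_euler('xyz',a,degrees=True).as_matrix()
def cloud(c):
    h,w=c["range_z"].shape; u,v=np.meshgrid(np.arange(w),np.arange(h)); z=c["range_z"]
    p=np.stack([(u-c["cx"])/c["fx"]*z,-(v-c["cy"])/c["fy"]*z,-z],-1)
    return p@att(c).T+np.array(c["position"])
def save(c,n): cv2.imwrite('pics/'+n,c["pixels"][:,:,::-1])
E
python3 - <<'E'
from h import *
for n in("scene","top"):
    c=cap(n); save(c,n+'0.png'); P=cloud(c)
    print(n,{k:c[k] for k in c if k not in("pixels","range_z")})
    for t in "last_small_grip last_medium_grip last_large_grip tray_small tray_medium tray_large board spool_mid hammer_mid cement_mid".split():
        for d in r.tip_of(t,n)[:3]:
            u,v=np.round(d["at"]).astype(int); 
            print(t,round(d["conf"],2),u,v,P[min(max(v,0),419),min(max(u,0),559)].round(3))
print(r.get_state())
E
```

```text
scene {'fx': 498.3573307277405, 'fy': 498.3573307277405, 'cx': 287.5727916002724, 'cy': 214.67624921545078, 'position': array([1.10021483, 0.86431984, 1.09100768]), 'attitude': array([ 4.37651396e+01, -1.26219773e-01,  1.42829824e+02])}
last_small_grip 0.81 279 219 [0.534 0.082 0.065]
last_small_grip 0.54 280 115 [ 0.176 -0.398 -0.001]
last_medium_grip 0.61 209 136 [ 0.488 -0.381  0.054]
last_large_grip 0.91 358 261 [0.466 0.333 0.076]
last_large_grip 0.82 417 218 [0.223 0.316 0.069]
last_large_grip 0.78 425 336 [0.49  0.586 0.072]
tray_small 0.67 218 153 [ 0.493 -0.32   0.022]
tray_medium 0.63 361 283 [0.469 0.359 0.011]
tray_large 0.92 278 240 [0.554 0.103 0.008]
board 0.88 232 203 [ 0.579 -0.102  0.01 ]
spool_mid 0.65 335 222 [0.396 0.167 0.037]
spool_mid 0.45 229 204 [ 0.587 -0.106  0.007]
hammer_mid 0.7 293 330 [0.705 0.369 0.026]
cement_mid 0.67 201 265 [0.794 0.093 0.067]
top {'fx': 412.6410243433418, 'fy': 412.6410243433418, 'cx': 280.4477983694429, 'cy': 205.38788251610123, 'position': array([0.40855228, 0.08676758, 1.12516488]), 'attitude': array([  5.34835506,   2.02033758
[... 801 characters left out ...]
0.057 0.075]
{'time_s': 1.1, 'joints': array([ 8.25687452e+01,  2.05459007e+01,  6.81398522e-01,  1.28665954e-04,
       -7.01364259e+01, -1.65084025e+01]), 'qd': array([ 0.04247034,  0.06470695,  0.11891773,  0.05686198, -0.00161169,
        0.09250214]), 'joint_torque': array([-3.30325074e-04, -5.82401633e+01,  2.93291312e+01,  7.00271666e+00,
        1.23040908e-02, -1.95606458e-05]), 'tcp_pos': array([0.27388936, 0.61690302, 0.22656257]), 'eef_rot': array([ 1.79999144e+02, -3.79760996e-04, -2.39396135e+01]), 'contact_force': array([ 0.40160032,  0.50946505, -0.12280471]), 'moment': array([ 0.0519159 ,  0.00034671, -0.01728745]), 'gripper_force': 0.0, 'gripper_width': 0.08759833341764998}
```

View pics/top0.png

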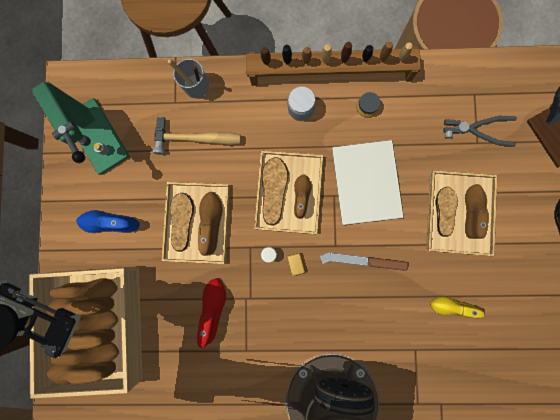

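View pics/scene0.png

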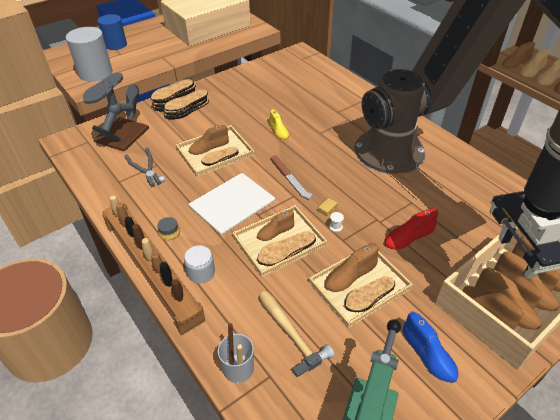

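The top view shows three trays: left with medium soles (196,223), middle with large soles (290,192) and right with small soles (463,213). In the same order they hold the large, small and medium lasts. The board is at (367,182), all toes point up (+x), and the blue, red and yellow look-alikes sit outside the trays.

```bash
cat >> h.py <<'E'
def rect(P,c0,zlo,zhi,rad):
    m=(np.linalg.norm(P[...,:2]-c0,axis=-1)<rad)&(P[...,2]>zlo)&(P[...,2]<zhi)
    q=P[m][:,:2]; n,l,s,_=cv2.connectedComponentsWithStats(m.astype(np.uint8)); k=1+np.argmax(s[1:,4]); q=P[l==k]
    (cx,cy),(w,h),a=cv2.minAreaRect((q[:,:2]*1000).astype(np.float32))
    while a>45: a-=90; w,h=h,w
    while a<-45: a+=90; w,h=h,w
    return np.array([cx,cy])/1000,(round(w),round(h)),round(a,1),q
def yaw_block(q):
    pass
E
python3 - <<'E'
from h import *
T={'med':(.47,.355),'large':(.553,.095),'small':(.478,-.35),'board':(.57,-.1)}
for n in("top","scene"):
    c=cap(n);P=cloud(c)
    for k,t in T.items():
        ctr,wh,a,_=rect(P,np.array(t),.005,.1,.16); print(n,k,ctr.round(4),wh,a)
    # lasts: all above 26mm
    for k,t,h in(('L_large',(.445,.315),.074),('L_small',(.535,.072),.058),('L_med',(.479,-.383),.066)):
        for lo in (.03,.006+h-.026):
            ctr,wh,a,q=rect(P,np.array(t),lo,.12,.1); print(n,k,lo,ctr.round(4),wh,a,len(q),'zmax',np.percentile(q[:,2],97).round(3),'front/back x',q[q[:,0].argmax()].round(3),q[q[:,0].argmin()].round(3))
    for k,t in list(T.items())[:3]:
        a=[.0,.0]; ctr,wh,ang,_=rect(P,np.array(t),.005,.1,.16); Rm=R.from_euler('z',ang,degrees=True).as_matrix()[:2,:2]
        q=P.reshape(-1,3); l=(q[:,:2]-ctr)@Rm
        s=q[(abs(l[:,0])<.1)&(l[:,1]>.004)&(l[:,1]<.0785)&(q[:,2]>.013)&(q[:,2]<.03)]; ls=(s[:,:2]-ctr)@Rm
        print(n,k,'soles local',np.percentile(ls,[.5,99.5],axis=0).round(3).tolist(), np.median(s[:,2]))
E
```

```text
top med [0.4715 0.3574] (218, 178) -4.6
top large [0.5506 0.1037] (221, 173) -5.6
top small [ 0.4872 -0.3574] (219, 173) -5.3
top board [ 0.574  -0.1117] (216, 169) 6.2
top L_large 0.03 [0.4632 0.3128] (160, 51) 1.8 999 zmax 0.082 front/back x [0.543 0.321 0.033] [0.383 0.318 0.031]
top L_large 0.054000000000000006 [0.4381 0.3186] (109, 34) -4.2 534 zmax 0.083 front/back x [0.493 0.324 0.055] [0.384 0.318 0.054]
top L_small 0.03 [0.5298 0.0678] (104, 33) -5.4 401 zmax 0.067 front/back x [0.581 0.06  0.031] [0.478 0.075 0.054]
top L_small 0.038000000000000006 [0.5224 0.0684] (89, 27) -7.0 283 zmax 0.067 front/back x [0.567 0.063 0.039] [0.478 0.075 0.054]
top L_med 0.03 [ 0.4852 -0.3854] (137, 44) -14.0 809 zmax 0.075 front/back x [ 0.551 -0.405  0.031] [ 0.417 -0.381  0.06 ]
top L_med 0.04600000000000001 [ 0.4648 -0.3846] (97, 29) -8.2 490 zmax 0.075 front/back x [ 0.512 -0.39   0.048] [ 0.417 -0.381  0.06 ]
top med soles local [[-0.094, 0.011], [0.077, 0.078]] 0.019850618710485657
top large soles local [[-0.091, 0.006], [0.091, 0.078]] 0.020061536725974882
top small soles local [[-0
[... 524 characters left out ...]
0.0 387 zmax 0.067 front/back x [0.585 0.068 0.032] [0.48  0.077 0.056]
scene L_small 0.038000000000000006 [0.5245 0.0718] (89, 27) -8.1 285 zmax 0.067 front/back x [0.568 0.065 0.039] [0.48  0.077 0.056]
scene L_med 0.03 [ 0.4828 -0.384 ] (132, 38) -10.0 433 zmax 0.074 front/back x [ 0.549 -0.389  0.031] [ 0.417 -0.379  0.052]
scene L_med 0.04600000000000001 [ 0.465  -0.3814] (96, 36) -8.2 246 zmax 0.074 front/back x [ 0.514 -0.377  0.051] [ 0.417 -0.379  0.052]
scene med soles local [[-0.099, 0.009], [0.083, 0.076]] 0.020003965396732104
scene large soles local [[-0.099, 0.01], [0.094, 0.078]] 0.019915476419523737
scene small soles local [[-0.099, 0.007], [0.07, 0.078]] 0.019420187235352104
```

```bash
cat >> h.py <<'E'
def wcloud(name=None):
    s=r.get_state(); c=r.capture("wrist"); z=c["range_z"]; h,w=z.shape
    u,v=np.meshgrid(np.arange(w),np.arange(h)); x=(u-c["cx"])/c["fx"]; y=(v-c["cy"])/c["fy"]; th=np.hypot(x,y)+1e-9
    k=np.tan(np.minimum(th,1.4))/th
    p=np.stack([x*k*z,-y*k*z,-z],-1); H=np.array(c["hand_eye"])
    p=p@H[:3,:3].T+H[:3,3]; Rw=R.from_euler('xyz',s["eef_rot"],degrees=True).as_matrix()
    p=p@Rw.T+s["tcp_pos"]; p[(z<=0)|(th>1.35)]=np.nan
    if name: save(c,name)
    return p,c,s
def go(xyz,yaw,s=None):
    s=s or r.get_state(); R0=R.from_euler('xyz',s["eef_rot"],degrees=True)
    t=R0.inv().apply(np.array(xyz)-s["tcp_pos"])/.5
    d=(R0.inv()*R.from_euler('xyz',[180,0,yaw],degrees=True)).as_rotvec()/(2*np.pi)
    print('t',s['time_s'],'pos',s['tcp_pos'].round(4),'rpy',s['eef_rot'].round(2),'w',round(s['gripper_width'],4),'TRAVEL',t.round(4).tolist(),'DR',d.round(4).tolist())
E
python3 -c "
from h import *
go([.45,.318,.23],-4)"
```

```text
t 1.2 pos [0.2739 0.6169 0.2266] rpy [-180.      0.    -23.94] w 0.0876 TRAVEL [0.5645, 0.4035, -0.0069] DR [-0.0, 0.0, -0.0554]
```

Request:
jog_arm --travel '[[0.5645,0.4035,-0.0069],[0.5645,0.4035,-0.0069],[0.5645,0.4035,-0.0069],[0.5645,0.4035,-0.0069],[0.5645,0.4035,-0.0069],[0.5645,0.4035,-0.0069],[0.5645,0.4035,-0.0069],[0.5645,0.4035,-0.0069],[0.5645,0.4035,-0.0069],[0.5645,0.4035,-0.0069]]' --dr '[[0,0,-0.0554],[0,0,-0.0554],[0,0,-0.0554],[0,0,-0.0554],[0,0,-0.0554],[0,0,-0.0554],[0,0,-0.0554],[0,0,-0.0554],[0,0,-0.0554],[0,0,-0.0554]]' --claw '[1,1,1,1,1,1,1,1,1,1]'

```text
time_s: 2.45
tcp_pos: [0.4496, 0.3188, 0.2299]
eef_rot: [180.0, 0.0, -3.9]
contact_force: [-0.3, 0.5, -1.0]
gripper_width: 0.0873
gripper_force: 0.0
```

```bash
cat >> h.py <<'E'
def last(P,t,h,base,n=''):
    """block slice of last height h whose sole is at z=base"""
    grip={.074:(.052,.069),.066:(.048,.058),.058:(.044,.048)}[h]
    P=np.nan_to_num(P,nan=-9)
    ctr,wh,a,q=rect(P,np.array(t),base+grip[0]-.012,base+h+.02,.1)
    top=q[q[:,2]>base+h-.006]
    (cx,cy),(w,l),b=cv2.minAreaRect((top[:,:2]*1000).astype(np.float32))
    while b>45: b-=90; w,l=l,w
    while b<-45: b+=90; w,l=l,w
    print(n,'slice',ctr.round(4),wh,a,len(q),'| top',round(cx),round(cy),round(w),round(l),round(b,1),len(top),'z',np.percentile(q[:,2],98).round(4))
    lo=P[(np.linalg.norm(P[...,:2]-np.array(t),axis=-1)<.13)&(P[...,2]>base+.02)&(P[...,2]<base+h+.02)]
    d=R.from_euler('z',b,degrees=True).as_matrix()[:2,:2]; L=(lo[:,:2]-np.array([cx,cy])/1000)@d
    print('   ext along/cross from block top centre',np.percentile(L,[.2,99.8],axis=0).round(3).tolist())
E
python3 - <<'E'
from h import *
P,c,s=wcloud('w1.png'); go([.45,.318,.23],-4,s)
last(P,(.445,.316),.074,.006)
Q=np.nan_to_num(P,nan=-9)
for k,t in {'med':(.47,.355),'large':(.553,.1),'board':(.57,-.1)}.items():
    ctr,wh,a,_=rect(Q,np.array(t),.005,.1,.15); print(k,ctr.round(4),wh,a)
print(c["hand_eye"].round(3).tolist(), c["cx"],c["cy"],c["fx"])
for t in("last_large_grip","tray_medium","tray_large"):
    for d in r.tip_of(t,"wrist")[:2]:
        u,v=np.round(d["at"]).astype(int); print(t,d["conf"],u,v,P[v,u].round(3))
E
```

```text
t 2.45 pos [0.4496 0.3188 0.2299] rpy [ 1.7999e+02  1.0000e-02 -3.9200e+00] w 0.0873 TRAVEL [0.0009, 0.0014, -0.0003] DR [0.0, 0.0, 0.0002]
 slice [0.4452 0.3161] (120, 37) -1.2 3431 | top 426 319 80 31 -3.1 2061 z 0.0809
   ext along/cross from block top centre [[-0.038, -0.028], [0.121, 0.027]]
med [0.4709 0.3555] (215, 171) -3.5
large [0.549  0.1017] (216, 172) -5.6
board [ 0.5703 -0.0877] (216, 120) 5.8
[[0.0, 0.955, 0.295, 0.079], [1.0, 0.0, -0.001, 0.002], [-0.001, 0.295, -0.955, -0.158], [0.0, 0.0, 0.0, 1.0]] 277.0816981164297 208.7631914298571 325.19226210127806
last_large_grip 0.78 62 185 [0.477 0.566 0.073]
last_large_grip 0.61 287 350 [0.471 0.313 0.324]
tray_medium 0.61 244 166 [0.466 0.355 0.005]
tray_large 0.66 441 93 [0.548 0.104 0.005]
```

View pics/w1.png

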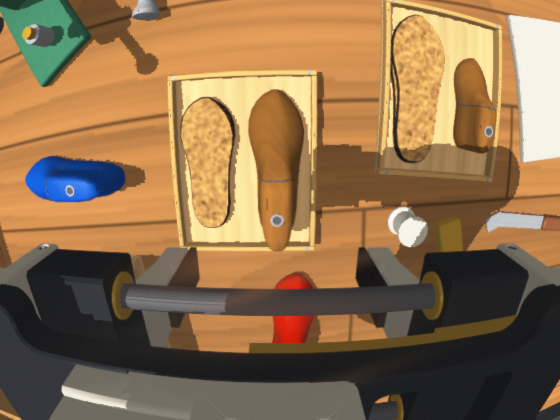

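```bash
cat >> h.py <<'E'
def prof(P,c0,yaw,base,half=.04,lo=-.11,hi=.13):
    d=R.from_euler('z',yaw,degrees=True).as_matrix()[:2,:2]; q=P[np.isfinite(P[...,0])]; L=(q[:,:2]-np.array(c0))@d
    m=(abs(L[:,1])<half)&(L[:,0]>lo)&(L[:,0]<hi)&(q[:,2]<base+.1); L=L[m]; z=q[m][:,2]-base
    for x in np.arange(lo,hi,.01):
        k=(L[:,0]>=x)&(L[:,0]<x+.01)&(z>.005)
        if k.sum()>5:
            g=k&(z>.03); print(round(x*1000),'zmax',round(np.percentile(z[k],98)*1000),'y>5mm',np.percentile(L[k,1]*1000,[1,99]).round(),'y>30',(np.percentile(L[g,1]*1000,[1,99]).round(),g.sum()) if g.sum()>5 else '')
E
python3 - <<'E'
from h import *
P,c,s=wcloud()
prof(P,(.4687,.3186),-3.5,.006,.036)
for n in ["top","scene"]:
  q=cloud(cap(n)); print(n); prof(q,(.4687,.3186),-3.5,.006,.036)
E
```

```text
-110 zmax 17 y>5mm [-36.  36.] y>30 
-90 zmax 71 y>5mm [-10.   4.] y>30 (array([-10.,   4.]), np.int64(17))
-80 zmax 74 y>5mm [-13.   9.] y>30 (array([-13.,   9.]), np.int64(157))
-70 zmax 75 y>5mm [-23.  17.] y>30 (array([-19.,  11.]), np.int64(241))
-60 zmax 75 y>5mm [-24.  18.] y>30 (array([-22.,  16.]), np.int64(285))
-50 zmax 76 y>5mm [-25.  19.] y>30 (array([-22.,  17.]), np.int64(338))
-40 zmax 75 y>5mm [-25.  18.] y>30 (array([-22.,  17.]), np.int64(339))
-30 zmax 75 y>5mm [-26.  20.] y>30 (array([-23.,  17.]), np.int64(346))
-20 zmax 75 y>5mm [-26.  19.] y>30 (array([-23.,  16.]), np.int64(392))
-10 zmax 72 y>5mm [-27.  20.] y>30 (array([-22.,  17.]), np.int64(409))
0 zmax 66 y>5mm [-27.  21.] y>30 (array([-23.,  17.]), np.int64(415))
10 zmax 57 y>5mm [-30.  24.] y>30 (array([-24.,  19.]), np.int64(418))
20 zmax 49 y>5mm [-32.  26.] y>30 (array([-25.,  20.]), np.int64(421))
30 zmax 43 y>5mm [-33.  29.] y>30 (array([-23.,  19.]), np.int64(371))
40 zmax 38 y>5mm [-32.  29.] y>30 (array([-19.,  16.]), np.int64(307))
50 zmax 33 y>5mm [-30.  28.] y>30 (array([-13.,  11.]), np.int
[... 1619 characters left out ...]
(array([-15.,  20.]), np.int64(72))
-10 zmax 76 y>5mm [-15.  23.] y>30 (array([-15.,  20.]), np.int64(75))
0 zmax 68 y>5mm [-14.  25.] y>30 (array([-14.,  20.]), np.int64(76))
10 zmax 60 y>5mm [-16.  27.] y>30 (array([-16.,  21.]), np.int64(71))
20 zmax 52 y>5mm [-22.  29.] y>30 (array([-23.,  21.]), np.int64(68))
30 zmax 44 y>5mm [-29.  31.] y>30 (array([-19.,  25.]), np.int64(58))
40 zmax 41 y>5mm [-28.  31.] y>30 (array([-19.,  21.]), np.int64(52))
50 zmax 37 y>5mm [-27.  31.] y>30 (array([-12.,  20.]), np.int64(32))
60 zmax 33 y>5mm [-21.  29.] y>30 (array([-10.,  12.]), np.int64(16))
70 zmax 29 y>5mm [-16.  25.] y>30 
80 zmax 23 y>5mm [-25.  13.] y>30 
100 zmax 19 y>5mm [-34.  35.] y>30
```

Wrist image: the large last (axis from (277,249) to (277,90)) sits centred beside the medium soles, with the small last in the next tray at (473,105). The profile puts the large grip point at about (0.4516, 0.3169) with yaw −3.5°.

Request:
jog_arm --travel '[[0.004,0.004,0.125],[0.004,0.004,0.22],[0.004,0.004,0.3],[0.004,0.004,0.35],[0.004,0.004,0.382],[0.004,0.004,0.382],[0.004,0.004,0.382],[0.004,0.004,0.382],[0.004,0.004,0.382],[0.004,0.004,0.382]]' --dr '[[0,0,-0.001],[0,0,-0.001],[0,0,-0.001],[0,0,-0.001],[0,0,-0.001],[0,0,-0.001],[0,0,-0.001],[0,0,-0.001],[0,0,-0.001],[0,0,-0.001]]' --claw '[1,1,1,1,1,1,0,0,0,0]' --newtons 25

```text
time_s: 4.05
tcp_pos: [0.452, 0.316, 0.0394]
eef_rot: [-180.0, -0.0, -3.6]
contact_force: [0.1, 0.1, -0.4]
gripper_width: 0.0531
gripper_force: 0.0
```

```bash
python3 -c "
from h import *
s=r.get_state(); print(s['contact_force'].round(2),s['gripper_force'])
go([.568,-.108,.18],6,s)"
```

```text
[ 0.14  0.05 -0.37] 0.0
t 4.05 pos [0.452  0.316  0.0394] rpy [-1.7996e+02 -2.0000e-02 -3.6300e+00] w 0.0531 TRAVEL [0.2855, 0.8314, -0.2816] DR [-0.0001, -0.0001, -0.0268]
```

Request:
jog_arm --travel '[[0,0,0],[0,0,0],[0,0,0],[0,0,0],[0,0,-0.02],[0,0,-0.06],[0,0,-0.11],[0,0,-0.17],[0,0,-0.23],[0,0,-0.26]]' --dr '[[0,0,0],[0,0,0],[0,0,0],[0,0,0],[0,0,0],[0,0,0],[0,0,0],[0,0,0],[0,0,0],[0,0,0]]' --claw '[0,0,0,0,0,0,0,0,0,0]' --newtons 25

```text
time_s: 5.3
tcp_pos: [0.4519, 0.3157, 0.1706]
eef_rot: [-179.9, -0.0, -3.6]
contact_force: [0.0, 0.1, -4.0]
gripper_width: 0.0385
gripper_force: 23.3
```

```bash
python3 -c "
from h import *
P,c,s=wcloud(); print(s['contact_force'].round(2),s['moment'].round(2),s['gripper_force'])
Q=np.nan_to_num(P,nan=-9)
ctr,wh,a,_=rect(Q,np.array((.57,-.1)),.005,.03,.15); print(ctr.round(4),wh,a)
go([.56,-.108,.17],6,s)"
```

```text
[ 0.03  0.09 -3.96] [ 0.01 -0.05 -0.  ] 23.287343556357882
[ 0.5666 -0.0417] (217, 50) -0.8
t 5.3 pos [0.4519 0.3157 0.1706] rpy [-1.7994e+02 -3.0000e-02 -3.6400e+00] w 0.0385 TRAVEL [0.2696, 0.832, 0.0006] DR [-0.0001, -0.0001, -0.0268]
```

Request:
jog_arm --travel '[[0.01,0.03,0],[0.03,0.1,0],[0.06,0.19,0],[0.1,0.3,0],[0.135,0.416,0],[0.172,0.53,0],[0.208,0.64,0],[0.238,0.735,0],[0.26,0.802,0],[0.2696,0.832,0]]' --dr '[[0,0,-0.0015],[0,0,-0.004],[0,0,-0.007],[0,0,-0.01],[0,0,-0.0134],[0,0,-0.017],[0,0,-0.02],[0,0,-0.023],[0,0,-0.025],[0,0,-0.0268]]' --claw '[0,0,0,0,0,0,0,0,0,0]'

```text
time_s: 6.6
tcp_pos: [0.5586, -0.1105, 0.167]
eef_rot: [-180.0, 0.2, 5.9]
contact_force: [0.6, 0.2, -3.0]
gripper_width: 0.0384
gripper_force: 23.3
```

```bash
python3 -c "
from h import *
P,c,s=wcloud('w2.png'); print(s['contact_force'].round(2),s['moment'].round(2),s['gripper_force'])
Q=np.nan_to_num(P,nan=-9)
ctr,wh,a,_=rect(Q,np.array((.57,-.1)),.005,.03,.15); print(ctr.round(4),wh,a)
d=R.from_euler('xyz',s['eef_rot'],degrees=True).as_matrix(); q=P[np.isfinite(P[...,0])]; L=(q-s['tcp_pos'])@d
m=(abs(L[:,1])<.045)&(L[:,2]<.06)&(L[:,2]>-.05)&(L[:,0]>-.12)&(L[:,0]<.15); L=L[m]
print('held ext',np.percentile(L,[.5,99.5],axis=0).round(3).tolist())
for x in np.arange(.02,.11,.01):
  k=(L[:,0]>x)&(L[:,0]<x+.01); print(x.round(2),np.percentile(L[k],[2,98],axis=0)[:,1:].round(3).tolist() if k.sum()>5 else 0)
go([.56,-.108,.051],6,s)"
```

```text
[ 0.56  0.24 -3.02] [-0.02 -0.01  0.01] 23.300162240848294
[ 0.5801 -0.1114] (201, 166) 5.8
held ext [[-0.022, -0.031, -0.046], [0.098, 0.034, 0.023]]
0.02 [[-0.02, -0.03], [0.024, 0.009]]
0.03 [[-0.023, -0.021], [0.026, 0.01]]
0.04 [[-0.026, -0.013], [0.028, 0.013]]
0.05 [[-0.028, -0.007], [0.029, 0.017]]
0.06 [[-0.028, -0.002], [0.027, 0.02]]
0.07 [[-0.027, 0.002], [0.024, 0.022]]
0.08 [[-0.023, 0.005], [0.02, 0.023]]
0.09 [[-0.017, 0.01], [0.013, 0.023]]
0.1 [[-0.006, 0.017], [0.004, 0.023]]
t 6.6 pos [ 0.5586 -0.1105  0.167 ] rpy [-179.99    0.21    5.9 ] w 0.0384 TRAVEL [0.0041, -0.0047, 0.232] DR [-0.0, 0.0006, -0.0003]
```

View pics/w2.png

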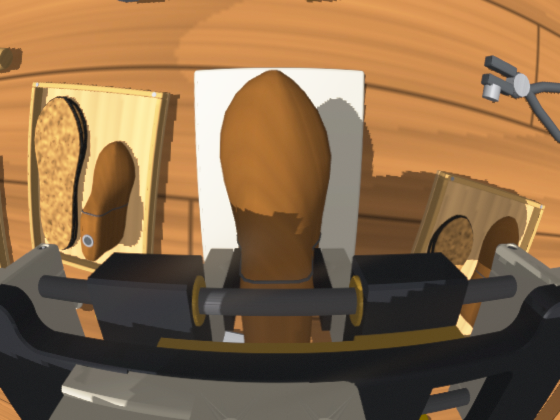

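Wrist image: the large last is held upright over the white board (toe at (275,75)), and the board is clear.

Request:
jog_arm --travel '[[0.004,-0.004,0.03],[0.004,-0.004,0.08],[0.004,-0.004,0.13],[0.004,-0.004,0.17],[0.004,-0.004,0.2],[0.004,-0.004,0.22],[0.004,-0.004,0.225],[0.004,-0.004,0.225],[0.004,-0.004,0.225],[0.004,-0.004,0.225]]' --dr '[[0,0.0006,0],[0,0.0006,0],[0,0.0006,0],[0,0.0006,0],[0,0.0006,0],[0,0.0006,0],[0,0.0006,0],[0,0.0006,0],[0,0.0006,0],[0,0.0006,0]]' --claw '[0,0,0,0,0,0,0,0,0,0]'

```text
time_s: 7.9
tcp_pos: [0.5621, -0.1056, 0.0571]
eef_rot: [-180.0, -0.3, 6.0]
contact_force: [-0.1, -0.4, -3.1]
gripper_width: 0.0382
gripper_force: 23.3
```

Request:
jog_arm --travel '[[0,0,0.006],[0,0,0.013],[0,0,0.018],[0,0,0.022],[0,0,0.0235],[0,0,0.0235],[0,0,0.0235],[0,0,0.0235],[0,0,0.0235],[0,0,0.0235]]' --dr '[[0,-0.0007,0],[0,-0.0007,0],[0,-0.0007,0],[0,-0.0007,0],[0,-0.0007,0],[0,-0.0007,0],[0,-0.0007,0],[0,-0.0007,0],[0,-0.0007,0],[0,-0.0007,0]]' --claw '[0,0,0,0,0,0,0,0,0,0]'

```text
time_s: 9.15
tcp_pos: [0.5617, -0.1057, 0.0452]
eef_rot: [180.0, 0.0, 6.0]
contact_force: [-4.0, 2.0, 5.0]
gripper_width: 0.0384
gripper_force: 23.8
```

Contact (5 N). Release gently, then rise.

Request:
jog_arm --travel '[[0,0,0],[0,0,0],[0,0,0],[0,0,0],[0,0,0],[0,0,-0.03],[0,0,-0.1],[0,0,-0.2],[0,0,-0.31],[0,0,-0.38]]' --dr '[[0,0,0],[0,0,0],[0,0,0],[0,0,0],[0,0,0],[0,0,0],[0,0,0],[0,0,0],[0,0,0],[0,0,0]]' --claw '[0.55,0.7,0.85,1,1,1,1,1,1,1]'

```text
time_s: 10.4
tcp_pos: [0.5627, -0.1058, 0.2392]
eef_rot: [180.0, -0.2, 6.0]
contact_force: [0.0, -0.0, -0.5]
gripper_width: 0.0874
gripper_force: 0.0
```

```bash
python3 -c "
from h import *
s=r.get_state()
go([.46,-.383,.24],-6,s)"
```

```text
t 10.4 pos [ 0.5627 -0.1058  0.2392] rpy [179.97  -0.22   6.03] w 0.0874 TRAVEL [-0.2624, 0.5298, -0.0023] DR [0.0, -0.0006, 0.0334]
```

Request:
jog_arm --travel '[[-0.05,0.1,0],[-0.1,0.2,0],[-0.15,0.3,0],[-0.2,0.4,0],[-0.24,0.48,0],[-0.262,0.53,0],[-0.262,0.53,0],[-0.262,0.53,0],[-0.262,0.53,0],[-0.262,0.53,0]]' --dr '[[0,0,0.006],[0,0,0.012],[0,0,0.018],[0,0,0.024],[0,0,0.03],[0,0,0.0334],[0,0,0.0334],[0,0,0.0334],[0,0,0.0334],[0,0,0.0334]]' --claw '[1,1,1,1,1,1,1,1,1,1]'

```text
time_s: 11.65
tcp_pos: [0.4598, -0.3822, 0.2351]
eef_rot: [180.0, 0.0, -5.9]
contact_force: [-0.2, 1.5, 0.8]
gripper_width: 0.0872
gripper_force: 0.0
```

```bash
cat > m.py <<'E'
from h import *
def meas(P,t,h=None):
    Q=np.nan_to_num(P,nan=-9); ctr,wh,a,_=rect(Q,np.array(t),.005,.1,.15); print('tray',ctr.round(4),wh,a)
    Rm=R.from_euler('z',a,degrees=True).as_matrix()[:2,:2]
    spot=ctr+Rm@[0,-.037]; print('spot',spot.round(4))
    if h: last(P,spot,h,.006); prof(P,spot,a,.006,.036,-.1,.1)
    return ctr,a,Rm,spot
E
python3 -c "
from m import *
P,c,s=wcloud('w3.png'); print(s['tcp_pos'],s['eef_rot'])
meas(P,(.485,-.36),.066)"
```

```text
[ 0.45983739 -0.38219328  0.23510388] [ 1.79989457e+02  1.80437443e-02 -5.93449401e+00]
tray [ 0.4846 -0.3582] (215, 171) -5.8
spot [ 0.4809 -0.395 ]
 slice [ 0.4682 -0.3898] (102, 31) -8.0 2417 | top 452 -387 69 28 -8.3 1500 z 0.073
   ext along/cross from block top centre [[-0.032, -0.023], [0.099, 0.022]]
-70 zmax 64 y>5mm [ 1. 14.] y>30 (array([ 1., 14.]), np.int64(26))
-60 zmax 66 y>5mm [-4. 22.] y>30 (array([-4., 17.]), np.int64(152))
-50 zmax 67 y>5mm [-11.  24.] y>30 (array([-6., 21.]), np.int64(222))
-40 zmax 68 y>5mm [-13.  25.] y>30 (array([-8., 21.]), np.int64(259))
-30 zmax 67 y>5mm [-14.  25.] y>30 (array([-9., 21.]), np.int64(277))
-20 zmax 67 y>5mm [-14.  24.] y>30 (array([-11.,  21.]), np.int64(285))
-10 zmax 66 y>5mm [-17.  24.] y>30 (array([-12.,  20.]), np.int64(307))
0 zmax 63 y>5mm [-18.  24.] y>30 (array([-12.,  20.]), np.int64(325))
10 zmax 56 y>5mm [-20.  25.] y>30 (array([-14.,  20.]), np.int64(320))
20 zmax 46 y>5mm [-23.  27.] y>30 (array([-15.,  20.]), np.int64(319))
30 zmax 39 y>5mm [-25.  28.] y>30 (array([-13.,  18.]), np.int64(274))
40 zmax 34 y>5mm [-25.  28.] y>30 (array([-10.,  14.]), np.int64(141))
50 zmax 29 y>5mm [-22.  27.] y>30 
60 zmax 26 y>5mm [-17.  23.] y>30 
70 zmax 21 y>5mm [-11.  15.] y>30
```

View pics/w3.png

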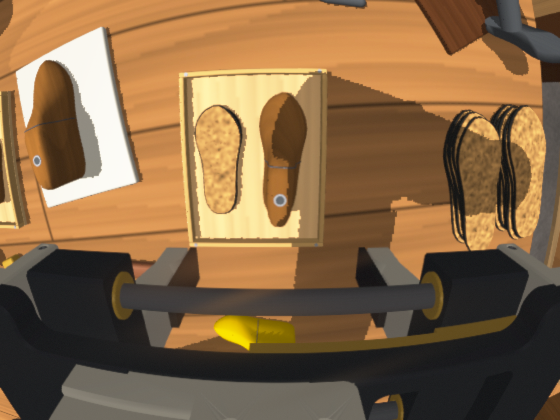

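Wrist image: the medium last (axis (278,225) to (282,95)) sits beside the small soles, slightly turned. The large last stands upright on the board at (52,125). Next I grip the medium last at (0.470, −0.389) with yaw −7.8°.

```bash
python3 -c "
from h import *
go([.4699,-.3892,.035],-7.8)"
```

```text
t 11.7 pos [ 0.4598 -0.3823  0.235 ] rpy [ 1.7999e+02  2.0000e-02 -5.9500e+00] w 0.0876 TRAVEL [0.0217, 0.0117, 0.4001] DR [0.0, 0.0001, 0.0052]
```

Request:
jog_arm --travel '[[0.0217,0.0117,0.125],[0.0217,0.0117,0.23],[0.0217,0.0117,0.31],[0.0217,0.0117,0.37],[0.0217,0.0117,0.4],[0.0217,0.0117,0.4],[0.0217,0.0117,0.4],[0.0217,0.0117,0.4],[0.0217,0.0117,0.4],[0.0217,0.0117,0.4]]' --dr '[[0,0,0.0052],[0,0,0.0052],[0,0,0.0052],[0,0,0.0052],[0,0,0.0052],[0,0,0.0052],[0,0,0.0052],[0,0,0.0052],[0,0,0.0052],[0,0,0.0052]]' --claw '[1,1,1,1,1,1,1,1,1,1]'

```text
time_s: 12.95
tcp_pos: [0.4697, -0.39, 0.0353]
eef_rot: [180.0, -0.0, -7.9]
contact_force: [-0.3, -0.5, -0.8]
gripper_width: 0.0879
gripper_force: 0.0
```

Request:
jog_arm --travel '[[0,0,0],[0,0,0],[0,0,0],[0,0,0],[0,0,0],[0,0,0],[0,0,0],[0,0,0],[0,0,0],[0,0,0]]' --dr '[[0,0,0],[0,0,0],[0,0,0],[0,0,0],[0,0,0],[0,0,0],[0,0,0],[0,0,0],[0,0,0],[0,0,0]]' --claw '[0,0,0,0,0,0,0,0,0,0]' --newtons 25

```text
time_s: 14.2
tcp_pos: [0.4695, -0.3898, 0.0348]
eef_rot: [180.0, 0.0, -7.9]
contact_force: [0.3, -0.1, -1.6]
gripper_width: 0.0341
gripper_force: 21.9
```

Request:
jog_arm --travel '[[0,0,-0.02],[0,0,-0.06],[0,0,-0.11],[0,0,-0.16],[0,0,-0.21],[0,0,-0.25],[0,0,-0.28],[0,0,-0.3],[0,0,-0.3],[0,0,-0.3]]' --dr '[[0,0,0],[0,0,0],[0,0,0],[0,0,0],[0,0,0],[0,0,0],[0,0,0],[0,0,0],[0,0,0],[0,0,0]]' --claw '[0,0,0,0,0,0,0,0,0,0]'

```text
time_s: 15.45
tcp_pos: [0.4692, -0.3896, 0.184]
eef_rot: [-180.0, 0.1, -7.9]
contact_force: [0.3, 0.1, -1.9]
gripper_width: 0.0343
gripper_force: 22.1
```

```bash
python3 -c "
from h import *
s=r.get_state()
go([.5,-.03,.184],-6,s);go([.4536,.3195,.184],-3.5,s)"
```

```text
t 15.45 pos [ 0.4692 -0.3896  0.184 ] rpy [-1.7998e+02  1.0000e-01 -7.8900e+00] w 0.0343 TRAVEL [-0.0377, -0.7208, 0.0004] DR [-0.0001, 0.0003, -0.0053]
t 15.45 pos [ 0.4692 -0.3896  0.184 ] rpy [-1.7998e+02  1.0000e-01 -7.8900e+00] w 0.0343 TRAVEL [-0.2256, -1.4005, 0.0011] DR [-0.0001, 0.0003, -0.0122]
```

Request:
jog_arm --travel '[[0,-0.03,0],[0,-0.09,0],[0,-0.17,0],[-0.01,-0.26,0],[-0.01,-0.35,0],[-0.02,-0.44,0],[-0.025,-0.53,0],[-0.03,-0.61,0],[-0.035,-0.68,0],[-0.0377,-0.7208,0]]' --dr '[[0,0,0],[0,0,-0.001],[0,0,-0.001],[0,0,-0.002],[0,0,-0.003],[0,0,-0.003],[0,0,-0.004],[0,0,-0.004],[0,0,-0.005],[0,0,-0.0053]]' --claw '[0,0,0,0,0,0,0,0,0,0]'

```text
time_s: 16.7
tcp_pos: [0.4998, -0.0282, 0.1845]
eef_rot: [180.0, 0.1, -5.9]
contact_force: [-0.4, 0.2, -1.8]
gripper_width: 0.0337
gripper_force: 22.1
```

```bash
python3 -c "
from h import *
s=r.get_state()
go([.4536,.3195,.184],-3.5,s)"
```

```text
t 16.7 pos [ 0.4998 -0.0282  0.1845] rpy [ 1.80e+02  6.00e-02 -5.88e+00] w 0.0337 TRAVEL [-0.1631, -0.6823, 0.0011] DR [0.0, 0.0002, -0.0066]
```

Request:
jog_arm --travel '[[-0.01,-0.03,0],[-0.02,-0.1,0],[-0.05,-0.19,0],[-0.07,-0.29,0],[-0.095,-0.39,0],[-0.12,-0.49,0],[-0.14,-0.58,0],[-0.155,-0.64,0],[-0.163,-0.6823,0],[-0.163,-0.6823,0]]' --dr '[[0,0,0],[0,0,-0.001],[0,0,-0.002],[0,0,-0.003],[0,0,-0.004],[0,0,-0.005],[0,0,-0.006],[0,0,-0.0066],[0,0,-0.0066],[0,0,-0.0066]]' --claw '[0,0,0,0,0,0,0,0,0,0]'

```text
time_s: 17.95
tcp_pos: [0.4544, 0.3184, 0.1844]
eef_rot: [180.0, 0.1, -3.5]
contact_force: [-0.3, -0.6, -1.5]
gripper_width: 0.0339
gripper_force: 22.1
```

```bash
cat >> m.py <<'E'
def held(P,s):
    d=R.from_euler('xyz',s['eef_rot'],degrees=True).as_matrix(); q=P[np.isfinite(P[...,0])]; L=(q-s['tcp_pos'])@d
    m=(abs(L[:,1])<.045)&(L[:,2]<.045)&(L[:,2]>-.05)&(L[:,0]>0.02)&(L[:,0]<.15); L=L[m]
    for x in np.arange(.02,.11,.01):
        k=(L[:,0]>x)&(L[:,0]<=x+.01)
        if k.sum()>5: print(x.round(2),(np.percentile(L[k],[1,99],axis=0)[:,1:]*1000).round().tolist(),'mid y',(np.percentile(L[k,1],[1,99]).mean()*1000).round(1))
    print('toe',(L[:,0].max()*1000).round())
E
python3 -c "
from m import *
P,c,s=wcloud('w4.png'); held(P,s)
meas(P,(.471,.3555))
go([.4536,.3195,.04],-3.5,s)"
```

```text
0.02 [[-18.0, -29.0], [23.0, 9.0]] mid y 2.6
0.03 [[-21.0, -20.0], [25.0, 11.0]] mid y 2.2
0.04 [[-24.0, -12.0], [27.0, 15.0]] mid y 1.8
0.05 [[-25.0, -6.0], [28.0, 21.0]] mid y 1.3
0.06 [[-24.0, -1.0], [25.0, 22.0]] mid y 0.8
0.07 [[-21.0, 3.0], [21.0, 22.0]] mid y 0.1
0.08 [[-15.0, 8.0], [15.0, 22.0]] mid y -0.3
0.09 [[-4.0, 16.0], [5.0, 23.0]] mid y 0.9
toe 91.0
tray [0.4774 0.3553] (203, 171) -3.5
spot [0.4751 0.3184]
t 17.95 pos [0.4544 0.3184 0.1844] rpy [ 1.7996e+02  6.0000e-02 -3.5400e+00] w 0.0339 TRAVEL [-0.0015, -0.0023, 0.2888] DR [0.0001, 0.0002, -0.0001]
```

View pics/w4.png

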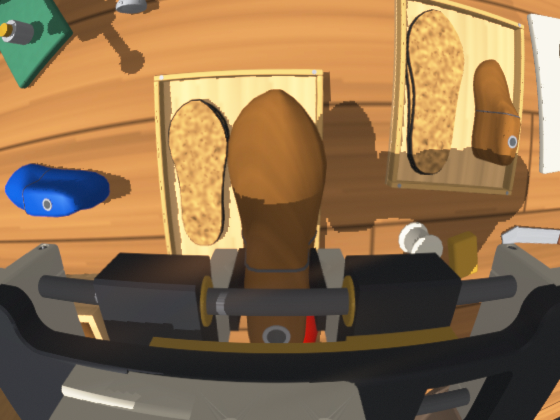

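Wrist image: the medium last hangs upright over the free half of the medium tray (toe at (277,92)), with the soles at (200,170) clear.

Request:
jog_arm --travel '[[-0.005,-0.0023,0.03],[-0.005,-0.0023,0.08],[-0.005,-0.0023,0.13],[-0.005,-0.0023,0.18],[-0.005,-0.0023,0.22],[-0.005,-0.0023,0.25],[-0.005,-0.0023,0.265],[-0.005,-0.0023,0.27],[-0.005,-0.0023,0.27],[-0.005,-0.0023,0.27]]' --dr '[[0,0,0],[0,0,0],[0,0,0],[0,0,0],[0,0,0],[0,0,0],[0,0,0],[0,0,0],[0,0,0],[0,0,0]]' --claw '[0,0,0,0,0,0,0,0,0,0]'

```text
time_s: 19.25
tcp_pos: [0.4526, 0.3192, 0.0504]
eef_rot: [-180.0, -0.0, -3.6]
contact_force: [0.6, 0.4, -2.5]
gripper_width: 0.0342
gripper_force: 22.1
```

```bash
python3 -c "
from h import *
go([.452,.3196,.0346],-3.5)"
```

```text
t 19.25 pos [0.4526 0.3192 0.0504] rpy [-179.95   -0.     -3.59] w 0.0342 TRAVEL [-0.0012, -0.0008, 0.0316] DR [-0.0001, -0.0, -0.0002]
```

Request:
jog_arm --travel '[[-0.001,-0.0008,0.007],[-0.001,-0.0008,0.015],[-0.001,-0.0008,0.021],[-0.001,-0.0008,0.026],[-0.001,-0.0008,0.03],[-0.001,-0.0008,0.031],[-0.001,-0.0008,0.031],[-0.001,-0.0008,0.031],[-0.001,-0.0008,0.031],[-0.001,-0.0008,0.031]]' --dr '[[0,0,0],[0,0,0],[0,0,0],[0,0,0],[0,0,0],[0,0,0],[0,0,0],[0,0,0],[0,0,0],[0,0,0]]' --claw '[0,0,0,0,0,0,0,0,0,0]'

```text
time_s: 20.5
tcp_pos: [0.4518, 0.3191, 0.0345]
eef_rot: [180.0, 0.0, -3.6]
contact_force: [-2.7, -2.0, 5.3]
gripper_width: 0.0337
gripper_force: 23.4
```

Request:
jog_arm --travel '[[0,0,0],[0,0,0],[0,0,0],[0,0,0],[0,0,0],[0,0,-0.03],[0,0,-0.1],[0,0,-0.2],[0,0,-0.31],[0,0,-0.4]]' --dr '[[0,0,0],[0,0,0],[0,0,0],[0,0,0],[0,0,0],[0,0,0],[0,0,0],[0,0,0],[0,0,0],[0,0,0]]' --claw '[0.55,0.7,0.85,1,1,1,1,1,1,1]'

```text
time_s: 21.75
tcp_pos: [0.4521, 0.3192, 0.2381]
eef_rot: [-179.9, -0.1, -3.6]
contact_force: [0.3, 0.8, 0.1]
gripper_width: 0.0877
gripper_force: 0.0
```

```bash
python3 -c "
from m import *
P,c,s=wcloud()
print(meas(P,(.471,.3555),.066)[:2])
go([.52,.07,.235],-7,s)"
```

```text
tray [0.4711 0.3556] (215, 170) -3.2
spot [0.469  0.3186]
 slice [0.4504 0.317 ] (101, 31) -4.0 2346 | top 435 318 68 28 -2.9 1473 z 0.0729
   ext along/cross from block top centre [[-0.033, -0.023], [0.099, 0.023]]
-70 zmax 65 y>5mm [-11.   6.] y>30 (array([-11.,   6.]), np.int64(88))
-60 zmax 67 y>5mm [-19.  15.] y>30 (array([-14.,   9.]), np.int64(187))
-50 zmax 67 y>5mm [-21.  16.] y>30 (array([-19.,  13.]), np.int64(226))
-40 zmax 68 y>5mm [-22.  17.] y>30 (array([-19.,  13.]), np.int64(263))
-30 zmax 67 y>5mm [-23.  16.] y>30 (array([-19.,  13.]), np.int64(264))
-20 zmax 67 y>5mm [-23.  15.] y>30 (array([-20.,  14.]), np.int64(291))
-10 zmax 65 y>5mm [-23.  17.] y>30 (array([-20.,  14.]), np.int64(318))
0 zmax 60 y>5mm [-25.  18.] y>30 (array([-19.,  14.]), np.int64(327))
10 zmax 51 y>5mm [-26.  20.] y>30 (array([-21.,  15.]), np.int64(322))
20 zmax 42 y>5mm [-29.  23.] y>30 (array([-20.,  15.]), np.int64(299))
30 zmax 36 y>5mm [-29.  25.] y>30 (array([-16.,  11.]), np.int64(207))
40 zmax 31 y>5mm [-27.  25.] y>30 (array([-11.,   6.]), np.int64(39))
50 zmax 27 y>5mm [-23.  22.] y>30 
60 zmax 23 y>5mm [-18.  17.] y>30 
70 zmax 18 y>5mm [-9.  6.] y>30 
(array([0.47109854, 0.35557916]), -3.2)
t 21.75 pos [0.4521 0.3192 0.2381] rpy [-1.7988e+02 -7.0000e-02 -3.5900e+00] w 0.0877 TRAVEL [0.1667, 0.489, 0.0053] DR [-0.0003, -0.0002, 0.0095]
```

Request:
jog_arm --travel '[[0.03,0.1,0.005],[0.07,0.2,0.005],[0.1,0.3,0.005],[0.13,0.4,0.005],[0.16,0.47,0.005],[0.167,0.489,0.005],[0.167,0.489,0.005],[0.167,0.489,0.005],[0.167,0.489,0.005],[0.167,0.489,0.005]]' --dr '[[0,0,0.002],[0,0,0.004],[0,0,0.006],[0,0,0.008],[0,0,0.0095],[0,0,0.0095],[0,0,0.0095],[0,0,0.0095],[0,0,0.0095],[0,0,0.0095]]' --claw '[1,1,1,1,1,1,1,1,1,1]'

```text
time_s: 23.05
tcp_pos: [0.5198, 0.0707, 0.2318]
eef_rot: [180.0, 0.0, -7.0]
contact_force: [0.0, 0.6, -0.6]
gripper_width: 0.0876
gripper_force: 0.0
```

```bash
python3 -c "
from m import *
P,c,s=wcloud('w5.png')
meas(P,(.549,.102),.058)
go([.52,.07,.235],-7,s)
Q=np.nan_to_num(P,nan=-9);print(rect(Q,np.array((.573,-.11)),.005,.1,.15)[:3])"
```

```text
tray [0.5491 0.1013] (216, 171) -5.6
spot [0.5455 0.0645]
 slice [0.521  0.0675] (82, 26) -6.5 1676 | top 509 70 57 24 -6.6 1073 z 0.0652
   ext along/cross from block top centre [[-0.027, -0.019], [0.077, 0.017]]
-70 zmax 57 y>5mm [-5. 10.] y>30 (array([-5., 10.]), np.int64(52))
-60 zmax 59 y>5mm [-13.  17.] y>30 (array([-8., 12.]), np.int64(157))
-50 zmax 60 y>5mm [-15.  18.] y>30 (array([-9., 14.]), np.int64(198))
-40 zmax 60 y>5mm [-15.  18.] y>30 (array([-11.,  14.]), np.int64(223))
-30 zmax 59 y>5mm [-17.  18.] y>30 (array([-12.,  13.]), np.int64(232))
-20 zmax 58 y>5mm [-17.  17.] y>30 (array([-13.,  13.]), np.int64(253))
-10 zmax 53 y>5mm [-18.  18.] y>30 (array([-13.,  13.]), np.int64(274))
0 zmax 43 y>5mm [-21.  20.] y>30 (array([-13.,  13.]), np.int64(240))
10 zmax 35 y>5mm [-22.  23.] y>30 (array([-10.,  11.]), np.int64(139))
20 zmax 29 y>5mm [-21.  22.] y>30 
30 zmax 25 y>5mm [-18.  21.] y>30 
40 zmax 20 y>5mm [-13.  15.] y>30 
50 zmax 12 y>5mm [-3.  3.] y>30 
t 23.05 pos [0.5198 0.0707 0.2318] rpy [ 1.7999e+02  4.0000e-02 -6.9500e+00] w 0.0876 TRAVEL [0.0006, 0.0013, -0.0064] DR [0.0, 0.0001, 0.0001]
(array([ 0.57298389, -0.11169138]), (215, 166), 6.0)
```

View pics/w5.png

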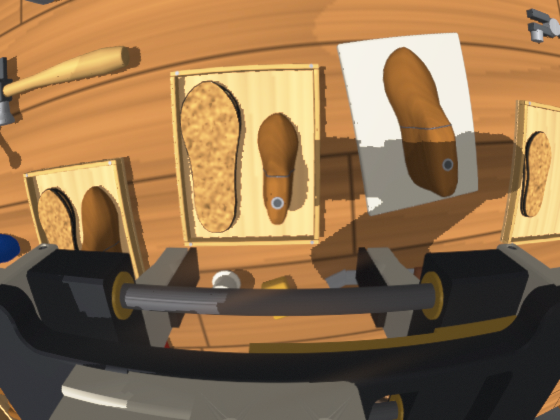

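Wrist image: the small last (axis (277,222) to (278,113)) sits in the large tray a little to the rear. The large last stands on the board at (420,120).

```bash
python3 -c "
from h import *
go([.5282,.0677,.031],-6.6)"
```

```text
t 23.1 pos [0.5198 0.0706 0.2318] rpy [ 1.7999e+02  4.0000e-02 -6.9600e+00] w 0.0874 TRAVEL [0.0176, 0.0036, 0.4015] DR [0.0, 0.0001, -0.001]
```

Request:
jog_arm --travel '[[0.0176,0.0036,0.125],[0.0176,0.0036,0.23],[0.0176,0.0036,0.31],[0.0176,0.0036,0.37],[0.0176,0.0036,0.4],[0.0176,0.0036,0.4],[0.0176,0.0036,0.4],[0.0176,0.0036,0.4],[0.0176,0.0036,0.4],[0.0176,0.0036,0.4]]' --dr '[[0,0,-0.001],[0,0,-0.001],[0,0,-0.001],[0,0,-0.001],[0,0,-0.001],[0,0,-0.001],[0,0,-0.001],[0,0,-0.001],[0,0,-0.001],[0,0,-0.001]]' --claw '[1,1,1,1,1,1,1,1,1,1]'

```text
time_s: 24.35
tcp_pos: [0.5285, 0.0672, 0.0322]
eef_rot: [-180.0, -0.0, -6.7]
contact_force: [0.5, -0.1, -0.1]
gripper_width: 0.0876
gripper_force: 0.0
```

Request:
jog_arm --travel '[[0,0,0],[0,0,0],[0,0,0],[0,0,0],[0,0,0],[0,0,0],[0,0,0],[0,0,0],[0,0,0],[0,0,0]]' --dr '[[0,0,0],[0,0,0],[0,0,0],[0,0,0],[0,0,0],[0,0,0],[0,0,0],[0,0,0],[0,0,0],[0,0,0]]' --claw '[0,0,0,0,0,0,0,0,0,0]' --newtons 25

```text
time_s: 25.6
tcp_pos: [0.5283, 0.0671, 0.0317]
eef_rot: [180.0, 0.0, -6.7]
contact_force: [-1.0, 0.6, -0.6]
gripper_width: 0.0306
gripper_force: 23.9
```

Request:
jog_arm --travel '[[0,0,-0.02],[0,0,-0.06],[0,0,-0.11],[0,0,-0.16],[0,0,-0.21],[0,0,-0.25],[0,0,-0.28],[0,0,-0.3],[0,0,-0.3],[0,0,-0.3]]' --dr '[[0,0,0],[0,0,0],[0,0,0],[0,0,0],[0,0,0],[0,0,0],[0,0,0],[0,0,0],[0,0,0],[0,0,0]]' --claw '[0,0,0,0,0,0,0,0,0,0]'

```text
time_s: 26.85
tcp_pos: [0.5279, 0.067, 0.181]
eef_rot: [180.0, 0.1, -6.7]
contact_force: [-0.1, -0.5, -1.6]
gripper_width: 0.0302
gripper_force: 23.9
```

```bash
python3 -c "
from h import *
s=r.get_state();print(s['contact_force'])
go([.469,-.3938,.182],-5.8,s)"
```

```text
[-0.11978164 -0.45155325 -1.55083101]
t 26.85 pos [0.5279 0.067  0.181 ] rpy [ 1.7996e+02  1.0000e-01 -6.6700e+00] w 0.0302 TRAVEL [-0.0101, 0.929, -0.0014] DR [0.0001, 0.0003, -0.0024]
```

Request:
jog_arm --travel '[[0,0.03,0],[0,0.1,0],[-0.002,0.2,0],[-0.003,0.31,0],[-0.005,0.43,0],[-0.006,0.55,0],[-0.007,0.67,0],[-0.008,0.78,0],[-0.009,0.87,0],[-0.0101,0.929,0]]' --dr '[[0,0,-0.0024],[0,0,-0.0024],[0,0,-0.0024],[0,0,-0.0024],[0,0,-0.0024],[0,0,-0.0024],[0,0,-0.0024],[0,0,-0.0024],[0,0,-0.0024],[0,0,-0.0024]]' --claw '[0,0,0,0,0,0,0,0,0,0]'

```text
time_s: 28.1
tcp_pos: [0.4684, -0.3955, 0.1804]
eef_rot: [-180.0, 0.2, -5.9]
contact_force: [1.1, 0.4, -1.1]
gripper_width: 0.0305
gripper_force: 23.9
```

```bash
python3 -c "
from m import *
P,c,s=wcloud(); held(P,s)
go([.469,-.3938,.0317],-5.8)"
```

```text
0.02 [[-18.0, -15.0], [22.0, 10.0]] mid y 2.1
0.03 [[-21.0, -8.0], [24.0, 17.0]] mid y 1.8
0.04 [[-20.0, -3.0], [23.0, 18.0]] mid y 1.2
0.05 [[-18.0, 1.0], [19.0, 19.0]] mid y 0.6
0.06 [[-13.0, 6.0], [13.0, 20.0]] mid y 0.4
toe 69.0
t 28.15 pos [ 0.4682 -0.3977  0.1803] rpy [179.98   0.18  -5.92] w 0.0309 TRAVEL [0.0018, -0.0081, 0.2971] DR [0.0001, 0.0005, -0.0003]
```

Request:
jog_arm --travel '[[0.001,0,0.03],[0.001,0,0.08],[0.001,0,0.13],[0.001,0,0.18],[0.001,0,0.22],[0.001,0,0.25],[0.001,0,0.265],[0.001,0,0.27],[0.001,0,0.27],[0.001,0,0.27]]' --dr '[[0,0,0],[0,0,0],[0,0,0],[0,0,0],[0,0,0],[0,0,0],[0,0,0],[0,0,0],[0,0,0],[0,0,0]]' --claw '[0,0,0,0,0,0,0,0,0,0]'

```text
time_s: 29.4
tcp_pos: [0.4703, -0.3939, 0.0475]
eef_rot: [180.0, -0.0, -5.8]
contact_force: [-0.4, 1.1, -1.6]
gripper_width: 0.03
gripper_force: 23.9
```

```bash
python3 -c "
from h import *
go([.469,-.3938,.0316],-5.8)"
```

```text
t 29.4 pos [ 0.4703 -0.3939  0.0475] rpy [ 1.7997e+02 -3.0000e-02 -5.7900e+00] w 0.03 TRAVEL [-0.0027, -0.0, 0.0319] DR [0.0001, -0.0001, 0.0]
```

Request:
jog_arm --travel '[[-0.0025,0,0.007],[-0.0025,0,0.015],[-0.0025,0,0.021],[-0.0025,0,0.026],[-0.0025,0,0.03],[-0.0025,0,0.0315],[-0.0025,0,0.0315],[-0.0025,0,0.0315],[-0.0025,0,0.0315],[-0.0025,0,0.0315]]' --dr '[[0,0,0],[0,0,0],[0,0,0],[0,0,0],[0,0,0],[0,0,0],[0,0,0],[0,0,0],[0,0,0],[0,0,0]]' --claw '[0,0,0,0,0,0,0,0,0,0]'

```text
time_s: 30.65
tcp_pos: [0.4688, -0.3937, 0.0316]
eef_rot: [180.0, 0.0, -5.8]
contact_force: [-2.0, 1.7, 6.1]
gripper_width: 0.0305
gripper_force: 24.8
```

Request:
jog_arm --travel '[[0,0,0],[0,0,0],[0,0,0],[0,0,0],[0,0,0],[0,0,-0.03],[0,0,-0.1],[0,0,-0.2],[0,0,-0.31],[0,0,-0.4]]' --dr '[[0,0,0],[0,0,0],[0,0,0],[0,0,0],[0,0,0],[0,0,0],[0,0,0],[0,0,0],[0,0,0],[0,0,0]]' --claw '[0.55,0.7,0.85,1,1,1,1,1,1,1]'

```text
time_s: 31.9
tcp_pos: [0.4689, -0.3938, 0.235]
eef_rot: [179.9, -0.1, -5.8]
contact_force: [0.4, -0.7, -0.8]
gripper_width: 0.0877
gripper_force: 0.0
```

```bash
python3 -c "
from m import *
P,c,s=wcloud()
meas(P,(.485,-.358),.058)
go([.562,-.106,.235],6,s)"
```

```text
tray [ 0.4845 -0.3583] (215, 170) -5.6
spot [ 0.4809 -0.3952]
 slice [ 0.461  -0.3953] (83, 27) -5.3 1625 | top 449 -393 58 24 -6.3 1044 z 0.0651
   ext along/cross from block top centre [[-0.029, -0.018], [0.078, 0.018]]
-70 zmax 54 y>5mm [-3.  3.] y>30 (array([-3.,  3.]), np.int64(6))
-60 zmax 58 y>5mm [-10.  12.] y>30 (array([-9.,  8.]), np.int64(113))
-50 zmax 59 y>5mm [-16.  15.] y>30 (array([-12.,  10.]), np.int64(173))
-40 zmax 60 y>5mm [-17.  16.] y>30 (array([-13.,  11.]), np.int64(209))
-30 zmax 59 y>5mm [-18.  16.] y>30 (array([-12.,  11.]), np.int64(211))
-20 zmax 58 y>5mm [-19.  14.] y>30 (array([-14.,  11.]), np.int64(233))
-10 zmax 56 y>5mm [-21.  15.] y>30 (array([-15.,  11.]), np.int64(262))
0 zmax 48 y>5mm [-22.  18.] y>30 (array([-16.,  11.]), np.int64(267))
10 zmax 38 y>5mm [-24.  20.] y>30 (array([-14.,  10.]), np.int64(205))
20 zmax 31 y>5mm [-24.  21.] y>30 (array([-10.,   5.]), np.int64(43))
30 zmax 27 y>5mm [-22.  20.] y>30 
40 zmax 22 y>5mm [-18.  17.] y>30 
50 zmax 18 y>5mm [-10.  10.] y>30 
t 31.9 pos [ 0.4689 -0.3938  0.235 ] rpy [ 1.7992e+02 -1.1000e-01 -5.7800e+00] w 0.0877 TRAVEL [0.1272, -0.5915, -0.0006] DR [0.0002, -0.0003, -0.0327]
```

Request:
jog_arm --travel '[[0.03,-0.12,0],[0.05,-0.24,0],[0.08,-0.36,0],[0.1,-0.48,0],[0.12,-0.56,0],[0.127,-0.5915,0],[0.127,-0.5915,0],[0.127,-0.5915,0],[0.127,-0.5915,0],[0.127,-0.5915,0]]' --dr '[[0,0,-0.006],[0,0,-0.012],[0,0,-0.018],[0,0,-0.024],[0,0,-0.03],[0,0,-0.0327],[0,0,-0.0327],[0,0,-0.0327],[0,0,-0.0327],[0,0,-0.0327]]' --claw '[1,1,1,1,1,1,1,1,1,1]'

```text
time_s: 33.2
tcp_pos: [0.5616, -0.1066, 0.2311]
eef_rot: [180.0, 0.0, 5.9]
contact_force: [-0.2, 0.8, 0.2]
gripper_width: 0.0874
gripper_force: 0.0
```

```bash
python3 -c "
from m import *
P,c,s=wcloud(); last(P,(.562,-.106),.074,.012)
prof(P,(.5617,-.1057),6,.012,.036,-.08,.12)
go([.5617,-.1057,.0452],6,s)"
```

```text
slice [ 0.555  -0.1081] (119, 36) 6.5 3526 | top 536 -110 81 32 6.7 2120 z 0.0869
   ext along/cross from block top centre [[-0.038, -0.027], [0.121, 0.027]]
-70 zmax 73 y>5mm [-12.   6.] y>30 (array([-12.,   6.]), np.int64(65))
-60 zmax 74 y>5mm [-21.  11.] y>30 (array([-15.,  10.]), np.int64(191))
-50 zmax 75 y>5mm [-22.  18.] y>30 (array([-20.,  13.]), np.int64(260))
-40 zmax 75 y>5mm [-24.  20.] y>30 (array([-21.,  18.]), np.int64(319))
-30 zmax 75 y>5mm [-24.  21.] y>30 (array([-22.,  18.]), np.int64(331))
-20 zmax 75 y>5mm [-25.  20.] y>30 (array([-22.,  17.]), np.int64(356))
-10 zmax 75 y>5mm [-25.  20.] y>30 (array([-22.,  18.]), np.int64(372))
0 zmax 74 y>5mm [-25.  20.] y>30 (array([-22.,  18.]), np.int64(394))
10 zmax 71 y>5mm [-26.  21.] y>30 (array([-21.,  18.]), np.int64(435))
20 zmax 63 y>5mm [-27.  24.] y>30 (array([-22.,  20.]), np.int64(435))
30 zmax 54 y>5mm [-29.  26.] y>30 (array([-23.,  21.]), np.int64(429))
40 zmax 47 y>5mm [-30.  28.] y>30 (array([-23.,  21.]), np.int64(426))
50 zmax 40 y>5mm [-31.  31.] y>30 (array([-19.,  20.]), np.int64(363))
60 zmax 36 y>5mm [-29.  31.] y>30 (array([-16.,  15.]), np.int64(248))
70 zmax 32 y>5mm [-26.  29.] y>30 (array([-8., 11.]), np.int64(87))
80 zmax 28 y>5mm [-21.  25.] y>30 
90 zmax 24 y>5mm [-15.  19.] y>30 
100 zmax 16 y>5mm [-4.  6.] y>30 
t 33.2 pos [ 0.5616 -0.1066  0.2311] rpy [1.8e+02 4.0e-02 5.9e+00] w 0.0874 TRAVEL [0.0006, -0.0017, 0.3717] DR [0.0, 0.0001, -0.0003]
```

Request:
jog_arm --travel '[[0,-0.001,0.125],[0,-0.001,0.21],[0,-0.001,0.29],[0,-0.001,0.34],[0,-0.001,0.371],[0,-0.001,0.371],[0,-0.001,0.371],[0,-0.001,0.371],[0,-0.001,0.371],[0,-0.001,0.371]]' --dr '[[0,0,-0.0014],[0,0,-0.0014],[0,0,-0.0014],[0,0,-0.0014],[0,0,-0.0014],[0,0,-0.0014],[0,0,-0.0014],[0,0,-0.0014],[0,0,-0.0014],[0,0,-0.0014]]' --claw '[1,1,1,1,1,1,1,1,1,1]'

```text
time_s: 34.5
tcp_pos: [0.5619, -0.1052, 0.046]
eef_rot: [-180.0, -0.0, 6.5]
contact_force: [-0.1, -0.4, -0.1]
gripper_width: 0.0877
gripper_force: 0.0
```

Request:
jog_arm --travel '[[0,0,0],[0,0,0],[0,0,0],[0,0,0],[0,0,0],[0,0,0],[0,0,0],[0,0,0],[0,0,0],[0,0,0]]' --dr '[[0,0,0],[0,0,0],[0,0,0],[0,0,0],[0,0,0],[0,0,0],[0,0,0],[0,0,0],[0,0,0],[0,0,0]]' --claw '[0,0,0,0,0,0,0,0,0,0]' --newtons 25

```text
time_s: 35.75
tcp_pos: [0.5617, -0.1053, 0.0455]
eef_rot: [180.0, 0.0, 6.5]
contact_force: [0.4, -1.0, -0.5]
gripper_width: 0.0381
gripper_force: 23.8
```

Request:
jog_arm --travel '[[0,0,-0.02],[0,0,-0.06],[0,0,-0.11],[0,0,-0.16],[0,0,-0.21],[0,0,-0.25],[0,0,-0.27],[0,0,-0.28],[0,0,-0.28],[0,0,-0.28]]' --dr '[[0,0,0],[0,0,0],[0,0,0],[0,0,0],[0,0,0],[0,0,0],[0,0,0],[0,0,0],[0,0,0],[0,0,0]]' --claw '[0,0,0,0,0,0,0,0,0,0]'

```text
time_s: 37.0
tcp_pos: [0.5613, -0.1052, 0.1847]
eef_rot: [-180.0, 0.1, 6.5]
contact_force: [-0.5, -0.5, -2.7]
gripper_width: 0.0381
gripper_force: 23.8
```

```bash
python3 -c "
from h import *
s=r.get_state()
t=np.array([.5455,.0645])+R.from_euler('z',-5.6,degrees=True).as_matrix()[:2,:2]@[-.018,0]; print(t)
go([*t,.185],-5.6,s)"
```

```text
[0.52758591 0.06625649]
t 37.0 pos [ 0.5613 -0.1052  0.1847] rpy [-1.7999e+02  1.2000e-01  6.4800e+00] w 0.0381 TRAVEL [-0.0283, -0.3484, -0.0006] DR [0.0, 0.0003, 0.0335]
```

Request:
jog_arm --travel '[[-0.002,-0.02,0],[-0.005,-0.06,0],[-0.01,-0.12,0],[-0.015,-0.18,0],[-0.02,-0.24,0],[-0.024,-0.29,0],[-0.027,-0.33,0],[-0.0283,-0.3484,0],[-0.0283,-0.3484,0],[-0.0283,-0.3484,0]]' --dr '[[0,0,0.002],[0,0,0.006],[0,0,0.011],[0,0,0.017],[0,0,0.023],[0,0,0.028],[0,0,0.032],[0,0,0.0335],[0,0,0.0335],[0,0,0.0335]]' --claw '[0,0,0,0,0,0,0,0,0,0]'

```text
time_s: 38.25
tcp_pos: [0.528, 0.0658, 0.1854]
eef_rot: [180.0, 0.0, -5.6]
contact_force: [-0.3, -0.4, -2.1]
gripper_width: 0.0383
gripper_force: 23.8
```

Request:
jog_arm --travel '[[0,0,0.03],[0,0,0.08],[0,0,0.13],[0,0,0.18],[0,0,0.22],[0,0,0.245],[0,0,0.26],[0,0,0.26],[0,0,0.26],[0,0,0.26]]' --dr '[[0,0,0],[0,0,0],[0,0,0],[0,0,0],[0,0,0],[0,0,0],[0,0,0],[0,0,0],[0,0,0],[0,0,0]]' --claw '[0,0,0,0,0,0,0,0,0,0]'

```text
time_s: 39.5
tcp_pos: [0.5284, 0.0665, 0.0562]
eef_rot: [-180.0, -0.0, -5.6]
contact_force: [0.3, -0.3, -2.0]
gripper_width: 0.0381
gripper_force: 23.8
```

```bash
python3 -c "
from h import *
go([.5276,.0663,.0395],-5.6)"
```

```text
t 39.5 pos [0.5284 0.0665 0.0562] rpy [-1.7997e+02 -3.0000e-02 -5.5700e+00] w 0.0381 TRAVEL [-0.0016, 0.0005, 0.0334] DR [-0.0001, -0.0001, 0.0001]
```

Request:
jog_arm --travel '[[-0.001,0,0.007],[-0.001,0,0.015],[-0.001,0,0.021],[-0.001,0,0.027],[-0.001,0,0.031],[-0.001,0,0.0334],[-0.001,0,0.0334],[-0.001,0,0.0334],[-0.001,0,0.0334],[-0.001,0,0.0334]]' --dr '[[0,0,0],[0,0,0],[0,0,0],[0,0,0],[0,0,0],[0,0,0],[0,0,0],[0,0,0],[0,0,0],[0,0,0]]' --claw '[0,0,0,0,0,0,0,0,0,0]'

```text
time_s: 40.75
tcp_pos: [0.5274, 0.0662, 0.0394]
eef_rot: [180.0, 0.0, -5.6]
contact_force: [-3.8, 0.2, 5.8]
gripper_width: 0.0383
gripper_force: 24.3
```

Request:
jog_arm --travel '[[0,0,0],[0,0,0],[0,0,0],[0,0,0],[0,0,0],[0,0,-0.03],[0,0,-0.1],[0,0,-0.2],[0,0,-0.31],[0,0,-0.38]]' --dr '[[0,0,0],[0,0,0],[0,0,0],[0,0,0],[0,0,0],[0,0,0],[0,0,0],[0,0,0],[0,0,0],[0,0,0]]' --claw '[0.55,0.7,0.85,1,1,1,1,1,1,1]'

```text
time_s: 42.0
tcp_pos: [0.5282, 0.0664, 0.2331]
eef_rot: [-179.9, -0.2, -5.6]
contact_force: [1.2, -0.1, -0.1]
gripper_width: 0.0874
gripper_force: 0.0
```

```bash
python3 -c "
from m import *
P,c,s=wcloud('w6.png')
meas(P,(.549,.102),.074)
save(cap('scene'),'scene1.png')"
```

```text
tray [0.5484 0.1015] (215, 171) -5.5
spot [0.5449 0.0646]
 slice [0.521  0.0648] (119, 35) -5.2 3353 | top 502 67 80 32 -4.8 2023 z 0.0809
   ext along/cross from block top centre [[-0.039, -0.027], [0.121, 0.026]]
-90 zmax 73 y>5mm [-10.   6.] y>30 (array([-10.,   6.]), np.int64(27))
-80 zmax 74 y>5mm [-14.   9.] y>30 (array([-14.,   9.]), np.int64(158))
-70 zmax 75 y>5mm [-23.  18.] y>30 (array([-17.,  15.]), np.int64(240))
-60 zmax 75 y>5mm [-24.  20.] y>30 (array([-21.,  17.]), np.int64(284))
-50 zmax 76 y>5mm [-25.  20.] y>30 (array([-22.,  18.]), np.int64(327))
-40 zmax 75 y>5mm [-24.  19.] y>30 (array([-23.,  17.]), np.int64(332))
-30 zmax 75 y>5mm [-25.  19.] y>30 (array([-23.,  18.]), np.int64(354))
-20 zmax 75 y>5mm [-25.  19.] y>30 (array([-23.,  18.]), np.int64(374))
-10 zmax 72 y>5mm [-26.  20.] y>30 (array([-21.,  17.]), np.int64(402))
0 zmax 65 y>5mm [-27.  22.] y>30 (array([-22.,  18.]), np.int64(412))
10 zmax 56 y>5mm [-29.  24.] y>30 (array([-23.,  19.]), np.int64(406))
20 zmax 48 y>5mm [-31.  27.] y>30 (array([-23.,  20.]), np.int64(405))
30 zmax 42 y>5mm [-32.  29.] y>30 (array([-22.,  19.]), np.int64(370))
40 zmax 37 y>5mm [-31.  29.] y>30 (array([-18.,  15.]), np.int64(268))
50 zmax 33 y>5mm [-28.  28.] y>30 (array([-12.,  13.]), np.int64(128))
60 zmax 30 y>5mm [-24.  26.] y>30 
70 zmax 25 y>5mm [-18.  20.] y>30 
80 zmax 20 y>5mm [-9.  9.] y>30
```

View pics/scene1.png

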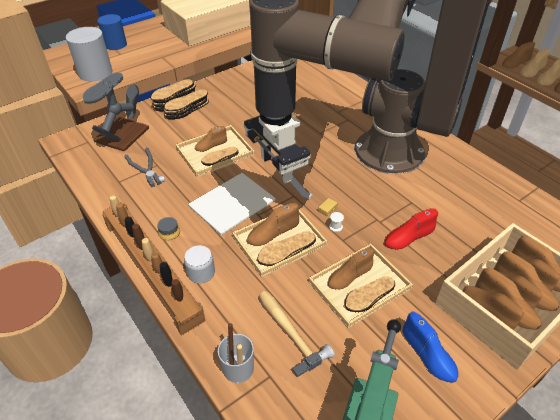

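View pics/w6.png

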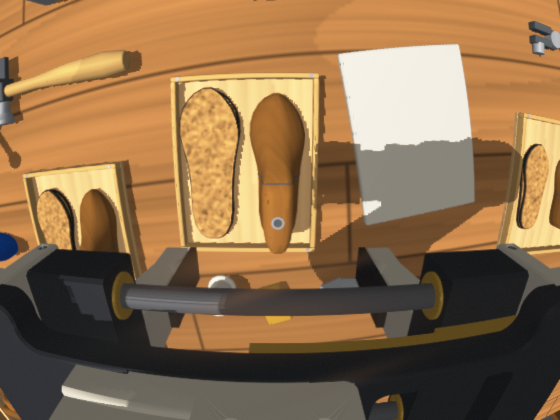

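Scene view: each last stands beside its own soles (small at (213,145), large at (275,235), medium at (355,278)). The board is empty and the hammer, spool and can have not moved. I'm handing it in.

```bash
python3 -c "
from plant import r
print(r.close_job())"
```

```text
the job is handed in; nothing more can be done
None
```

All three lasts now stand flat in the trays of their own size, centred to within about 2–3 mm by the wrist camera and with toes the same way as the soles; the board is empty, the hammer, spool and can look unmoved, and the job was handed in at about 42 s of the 120 s (no verdict was returned).

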